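# Feel out the free play of the last-slide crank

### The arm

A 7-joint arm with a two-finger parallel gripper is mounted at the origin on the work surface. World frame = base frame: x ahead of the robot, y to its left, z up, the work surface at z = 0. Lengths are in m, angles in rad, forces in N, time in s.
With the tool pointing down it reaches from about 0.4 to 0.925 m from the base axis. Payload 5.6 kg.
Tool frame: the origin (TCP) lies between the finger pads; the fingertips stand 14 mm ahead of it and the grasp point (between the pads) lies 5 mm behind it (env.nose_length is the distance from the TCP to the fingertips, in m); z points along the fingers, y is the line along which they close (so a half turn about z gives the same grasp; the last joint's range is limited). The gripper opens to 85 mm and grips with 20 to 120 N. Pads are 22 mm wide; open, the fingers measure 114 mm over their backs; the gripper's body (76 mm by 85 mm) begins 54 mm behind the grasp point. The pads swing forward as they close: fully open they stand 13 mm farther back than shut.
Start: joints at [1.285, 0.468, -0.012, 1.603, 0.006, 1.071, -0.056], TCP at [0.156, -0.631, 0.245] pointing down, gripper open.
Joint ranges: [-2.53, 2.53], [-0.31, 2.02], [-1.57, 1.55], [0.28, 2.44], [-1.29, 4.43], [0.15, 1.84], [-2.92, 2.92]. Speed limits (rad/s): [2.57, 2.57, 3.14, 3.14, 3.14, 3.14, 3.14].

### API

Orientations are given as [roll, pitch, yaw] about the fixed x, y, z axes, in that order (R = Rz(yaw) Ry(pitch) Rx(roll)).
In Python, from bench import env gives the robot as it stands. Calls block until the motion is done:
- env.move_to(position, orientation): joint-space move of the TCP to a pose.
- env.move_l(position, rot=None, v=0.15, until_force=None): straight line of the TCP; rot=None keeps the orientation; v is the mean speed in m/s. With until_force (N) it stops when the force on the tool has changed by that much, and returns True; else False.
- env.move_j(angles): joint-space move.
- env.move_gripper(opening, grasp_force=None): opening from 0.0 (shut) to 1.0 (fully open); grasp_force is the grip in N (None keeps the last); returns when the fingers have stopped.
- env.sleep(seconds).
- env.solve_ik(position, orientation): joint angles nearest the present ones, or None.
- env.get_image(name): name is "scene" or "side" or "wrist"; returns the picture (384x512x3 uint8, red, green, blue); there is no depth.
- env.get_calibration(name): a dict with "mtx" (3x3 intrinsics, pixels), "extrinsics" (4x4, takes a point from camera to world coordinates). Camera axes: x right, y up, looking along -z (the intrinsics and any distortion apply to the point x, -y, -z); pixel columns grow to the right and rows downward; lengths in m; the calibration is good to about 2 mm. A picture is of the moment at which its call begins: read the wrist's pose just before it. get_calibration takes no time and is no camera call; for the wrist camera it gives the pose at the moment of the call.
A pose or a line that the arm cannot do raises env.Unreachable and nothing moves.
- env.sign_off(): hands the job in; it is judged then, once.
Trained networks look in the newest picture that a camera, given by its name, has taken for a name from the list of things; names that differ only in an ending like _2 or _b are one class to them, and where a whole thing is asked for, a point or a joint stands for the part that bears it (a point fixed in the world has none). Each returns a list of dicts, best first, with "score" (0 to 1); they miss things now and then, are a little off and sometimes report something else, mostly with a low value. They report only what shows in the picture. A call takes as long as a camera call.
- env.search_frame(camera, target): "position" ([x, y, z] in m, in world coordinates, good to about 4 mm: the middle of the surface that is visible of it).
- env.landmark_of(camera, target): "position" ([x, y, z] in m, in world coordinates, good to about 4 mm: a listed point, or the origin of a listed thing).
Readings, each from a call of its own:
- env.get_t(): time.
- env.get_joint_pos(): joint angles.
- env.get_joint_vel(): joint speeds.
- env.get_joint_efforts(): joint torques, N m.
- env.get_ee_pos(): TCP position.
- env.get_tool_rot(): TCP orientation.
- env.get_wrist_force(): force on the tool from outside, world axes, zero at the start.
- env.get_moment(): the same for the moment, N m.
- env.get_gripper_width(): opening from 0.0 (shut) to 1.0 (fully open).
- env.get_gripper_force(): force on a finger pad.
Only numpy, scipy, OpenCV 4.12 (cv2) and the standard library are available. Lean on these libraries where they do the work, as an engineer would, in place of code of your own. Each camera call takes 0.05 s, during which the arm holds its last target. There are 200 camera calls.

### The job

On the last stand that is worked by a crank (not the one with the round handwheel), check how worn the coupling is: swing the crank by its knob counter-clockwise, seen from above, until it fetches up against the stiff spindle, then clockwise until it fetches up on the other side. Feel the resistance but do not drive the spindle round with it. Then leave the crank standing about midway in its free play and let go.

Things in the scene. Friction and masses are not known exactly. Their poses are not given: they have to be found in the camera images.
- crank (a joint): crank arm (flat bare steel, 16 mm wide) turning between two upright dogs on a dark disc, the spindle. Its angle relative to the spindle, rad, growing counter-clockwise seen from above; zero is arbitrary. Free play 0.4 to 0.8 rad in all, ends to be felt: inside it under 1 N at the knob moves it and it stays put; at each end the spindle resists with about 17 N at the knob, and stays where pushed
- crank_knob (a point): centre of the crank's upright black round knob (26 mm diameter, 48 mm tall), half-way up it, 117 mm above the table; knob top at 141 mm, arm top at 89 mm. It goes round the spindle axis on a radius of 120 mm; its x axis points from the knob along the arm to the spindle axis
- spindle_axis (a point): point on the fixed upright axis of the crank and spindle, at the height of the knob's centre, above the green gear housing (124 x 124 x 55 mm) of the crank's stand; its x axis points back along the stand to the clamped last
- drive_dog (a point): top of the dog (upright steel lug 18 x 12 mm, 47 mm from the axis, top 95 mm above the table) that the arm meets at the counter-clockwise end of its play; it moves only when the spindle turns

How it is judged:
On the way, in this order (a step that is already met when the one before it is completed fails the run):
1. the crank is swung counter-clockwise to the end of its free play (to within 0.06 rad) (value of joint crank above 0.34 rad), for 0.05 s.
2. the crank is then swung clockwise to the other end of its free play (to within 0.06 rad) (value of joint crank below -0.14 rad), for 0.05 s.
At the end, for the whole second after the job is handed in: the crank stands still within 0.12 rad (about 14 mm at the knob) of the middle of its free play relative to the spindle (value of joint crank between -0.02 and 0.22 rad and velocity of joint crank between -0.05 and 0.05 rad/s); the robot touches nothing.
It fails at once if the spindle is driven round: a dog is moved by more than 14 mm (about 17 degrees) from where it stood at the start (distance of drive_dog from where it was at the start of the episode above 0.014 m).
It also fails if it takes over 40 s, if anything falls off the work surface, if the arm or the gripper's body presses on something with over 40 N, if the wrist force passes 120 N, or if a joint passes its speed limit or range.

## Working session

There is one attempt and no reset: what is moved stays moved. The work goes in short steps, each a Python script; the robot and the scene stay as the last script left them, time stands still between calls to the robot, and variables do not carry over. Pictures are saved under pics/ and viewed, at most 10 in all, crops included, and the job is handed in when it is done.

```bash
mkdir -p pics; ls; python3 - <<'E'
from bench import env
import cv2,numpy as np
ims=[]
for c in ["scene","side"]:
    im=env.get_image(c); ims.append(im)
    for t in ["crank_knob","spindle_axis","drive_dog"]:
        print(c,t,[(np.round(d["position"],3).tolist(),round(d["score"],2)) for d in env.landmark_of(c,t)][:4])
    cv2.imwrite(f"pics/{c}.png",im[:,:,::-1])
print(env.get_t(),env.get_tool_rot())
E
```

```text
pics
scene crank_knob [([0.513, -0.352, 0.115], 0.8)]
scene spindle_axis [([0.604, -0.288, 0.117], 0.82)]
scene drive_dog [([0.593, -0.33, 0.093], 0.67)]
side crank_knob [([0.514, -0.362, 0.118], 0.66), ([0.594, -0.333, 0.097], 0.2)]
side spindle_axis [([0.609, -0.287, 0.113], 0.8)]
side drive_dog [([0.595, -0.332, 0.096], 0.72)]
0.4 [-3.14133731e+00  4.32139201e-05  2.42738035e-01]
```

View pics/scene.png

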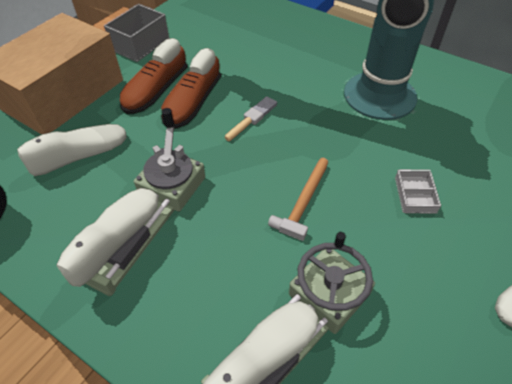

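View pics/side.png

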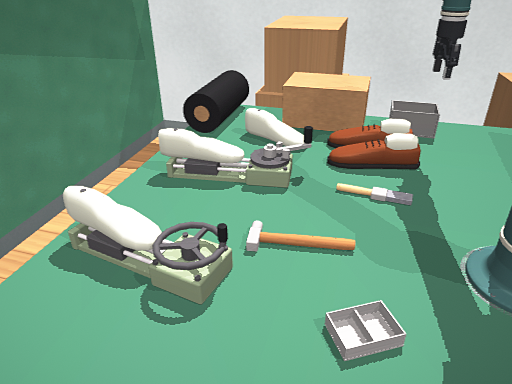

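The crank stand is the upper-left one in the scene view, with its knob at (167,118) and spindle at (168,165). The shoe beside the knob starts at about (180,115). The handwheel stand is at the lower right. I'll look from above the knob next.

```bash
python3 - <<'E'
from bench import env
import cv2,numpy as np
env.move_to([0.50,-0.37,0.27],[np.pi,0,0.65])
im=env.get_image("wrist")
for t in ["crank_knob","spindle_axis","drive_dog"]:
    print(t,[(np.round(d["position"],3).tolist(),round(d["score"],2)) for d in env.landmark_of("wrist",t)][:4])
cal=env.get_calibration("wrist"); print(cal["extrinsics"].round(3).tolist())
E_=np.array(cal["extrinsics"]); K=np.array(cal["mtx"])
def px(p):
    q=np.linalg.inv(E_)@np.r_[p,1]; u=K@np.array([q[0],-q[1],-q[2]]); return (u[:2]/u[2]).round(0)
for p in ([.513,-.357,.141],[.607,-.2875,.095],[.594,-.331,.095]): print(px(p))
cv2.imwrite("pics/w1.png",im[:,:,::-1]); print(env.get_t(),env.get_wrist_force())
E
```

```text
crank_knob [([0.513, -0.357, 0.117], 0.6)]
spindle_axis [([0.609, -0.288, 0.116], 0.84)]
drive_dog [([0.596, -0.329, 0.095], 0.89)]
[[0.604, 0.766, 0.218, 0.554], [-0.797, 0.582, 0.165, -0.328], [-0.001, -0.274, 0.962, 0.398], [0.0, 0.0, 0.0, 1.0]]
[257. 171.]
[259.  38.]
[287.  80.]
2.1917 [0.53668205 0.53549333 0.60139633]
```

View pics/w1.png

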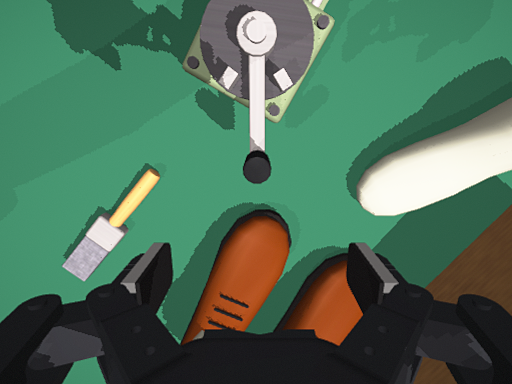

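The top view agrees with the networks. The knob is at (257,166), the hub at (257,33), the drive dog at (282,78) on the counter-clockwise side and the other dog at (228,76). The fingers will pass above the shoe toe at (262,225). I'll straddle the knob with the half-open fingers and swing counter-clockwise.

```bash
cat > h.py <<'E'
from bench import env
import numpy as np
C=np.array([0.6085,-0.2875]); R=0.120; Z=0.116
def pose(a):  # gripper centre at arm direction a (world angle of axis->knob)
    return [*(C+R*np.array([np.cos(a),np.sin(a)])),Z],[np.pi,0,a+np.pi]
def ang():
    p=np.array(env.get_ee_pos())[:2]-C; return np.arctan2(p[1],p[0])
def ft(f0):
    a=ang(); return float((np.array(env.get_wrist_force())-f0)[:2]@[-np.sin(a),np.cos(a)])
def swing(s,amax,thr,f0,step=0.04):
    a=ang(); end=a+s*amax
    while s*(end-a)>1e-3:
        a+=s*min(step,abs(end-a)); hit=env.move_l(*pose(a),v=0.04,until_force=thr)
        f=ft(f0); print(round(ang(),3),round(f,1),hit,round(env.get_t(),1))
        if hit or abs(f)>thr: return True
    return False
E
python3 - <<'E'
from h import *
k=np.array([0.5125,-0.357])-C; a=np.arctan2(k[1],k[0]); print(a,np.linalg.norm(k))
env.move_gripper(0.5)
p,r=pose(a); env.move_to([p[0],p[1],0.19],r)
f0=np.array(env.get_wrist_force()); np.save("f0.npy",f0)
print("down hit",env.move_l(p,r,v=0.08,until_force=5), env.get_ee_pos(), env.get_wrist_force()-f0,env.get_t())
im=env.get_image("wrist"); import cv2; cv2.imwrite("pics/w2.png",im[:,:,::-1])
E
```

```text
-2.5149675796434305 0.11851687643538374
down hit False [ 0.5117062  -0.35808585  0.11654636] [-0.42938778 -0.03126801 -0.20895802] 4.1833
```

View pics/w2.png

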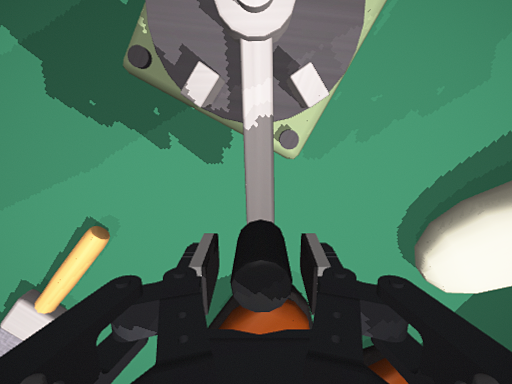

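The knob (260,265) stands centred between the pads, at (208,270) and (315,265). Now the counter-clockwise swing.

```bash
python3 - <<'E'
from h import *
f0=np.load("f0.npy")
print("hit",swing(+1,0.62,5,f0)); print(env.get_wrist_force()-f0)
im=env.get_image("wrist"); import cv2; cv2.imwrite("pics/w3.png",im[:,:,::-1])
E
```

```text
-2.469 -0.1 False 4.5
-2.432 -0.5 False 4.8
-2.392 0.9 False 5.0
-2.352 0.3 False 5.3
-2.312 -0.0 False 5.6
-2.272 -1.1 False 5.8
-2.232 -0.7 False 6.1
-2.192 -0.4 False 6.4
-2.163 0.7 True 6.6
hit True
[ 0.73943433 -0.1155903  -1.45828669]
```

View pics/w3.png

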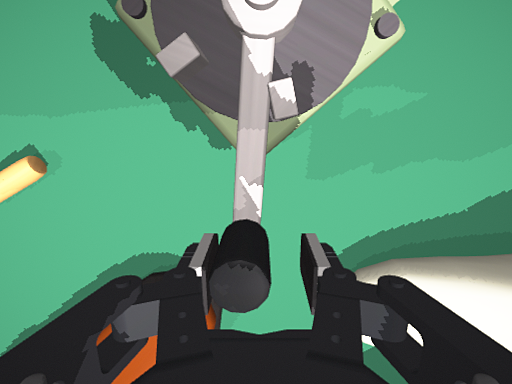

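The arm's right edge is at the drive dog (270,95), but the force dropped off after the stop. I'll confirm with a few small presses.

```bash
python3 - <<'E'
from h import *
f0=np.load("f0.npy"); a=ang()
for i in range(6):
    a+=0.008; hit=env.move_l(*pose(a),v=0.03,until_force=10); env.sleep(0.1); fs=[]
    for _ in range(3): fs.append(ft(f0)); env.sleep(0.02)
    f=np.mean(fs); print(round(ang(),3),np.round(fs,1),hit,env.get_t())
    if hit or abs(f)>4: break
E
```

```text
-2.16 [-2.1 -2.2 -2.4] False 7.05
-2.16 [-4.5 -5.4 -5.2] False 7.45
```

Steady 5 N at gripper angle -2.160 rad, so the counter-clockwise end is found. Now clockwise.

```bash
python3 - <<'E'
from h import *
f0=np.load("f0.npy")
env.move_l(*pose(ang()-0.06),v=0.05)
print("hit",swing(-1,1.05,5,f0,0.06)); a=ang()
for i in range(6):
    a-=0.008; hit=env.move_l(*pose(a),v=0.03,until_force=10); env.sleep(0.1); fs=[]
    for _ in range(3): fs.append(ft(f0)); env.sleep(0.02)
    f=np.mean(fs); print(round(ang(),3),np.round(fs,1),hit,env.get_t())
    if hit or abs(f)>4: break
im=env.get_image("wrist"); import cv2; cv2.imwrite("pics/w4.png",im[:,:,::-1])
E
```

```text
-2.27 -0.3 False 8.1
-2.331 -0.2 False 8.4
-2.392 -0.4 False 8.8
-2.452 -0.2 False 9.1
-2.512 -0.3 False 9.4
-2.572 -1.0 False 9.8
-2.633 -0.7 False 10.1
-2.693 0.0 False 10.4
-2.752 0.2 False 10.8
-2.813 0.1 False 11.1
-2.873 0.0 False 11.4
-2.911 1.3 True 11.7
hit True
-2.911 [3.4 3.9 3.8] False 12.05
-2.912 [7.  7.2 7. ] False 12.45
```

View pics/w4.png

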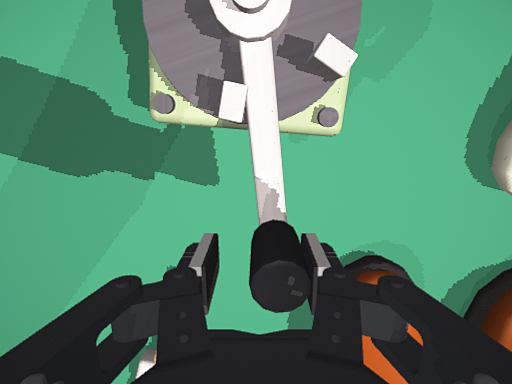

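The arm rests against the other dog (240,100) with a steady 7 N at gripper angle -2.911. The play is about 0.61 rad once the pad gap (about 0.069 rad a side) is allowed for, and its middle is at -2.536. I'll bring the crank there, centre the fingers around the knob and lift clear.

```bash
python3 - <<'E'
from h import *
import cv2
m=-2.5355; d=0.069
for a in list(np.arange(-2.85,m+d,0.06))+[m+d]: env.move_l(*pose(a),v=0.05)
env.sleep(0.2); env.move_l(*pose(m),v=0.03); print(ang(),env.get_gripper_width())
p,r=pose(m); env.move_l([p[0],p[1],0.25],r,v=0.08)
im=env.get_image("wrist"); cv2.imwrite("pics/w5.png",im[:,:,::-1])
for t in ["crank_knob","drive_dog"]:
  for x in env.landmark_of("wrist",t)[:2]:
    q=np.array(x["position"])[:2]-C; print(t,x["position"],x["score"],np.arctan2(q[1],q[0]))
print(env.get_t())
E
```

```text
-2.535016714470995 0.49980038863637805
crank_knob [0.5106, -0.353, 0.1173] 0.84 -2.5519418292602167
crank_knob [0.5935, -0.3327, 0.095] 0.18 -1.8912188607239155
drive_dog [0.5923, -0.3291, 0.0942] 0.61 -1.9421515450569933
17.4333
```

View pics/w5.png

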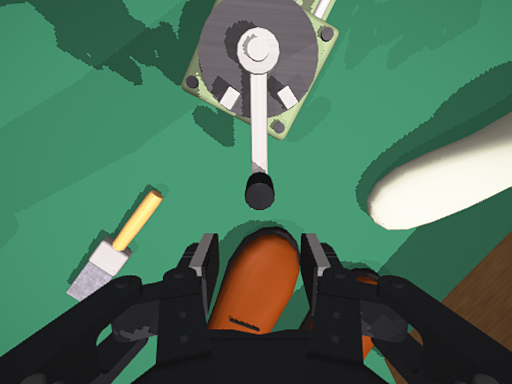

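The arm (259,120) stands midway between the dogs at (229,97) and (288,97). The knob network puts it within 0.02 rad of the middle, and the gripper is clear.

```bash
python3 -c "
from bench import env
print(env.sign_off())"
```

```text
the job is handed in; nothing more can be done
None
```

I felt both ends of the crank's free play (about 0.61 rad in all) with 5–7 N at the knob, left the crank about midway, and handed the job in at about 17 s with the gripper clear; the sign-off gave no verdict.

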